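# Seat a row of slides in the slide box

### The job

The stained slides in the open slide box were put back in a hurry and stick up unevenly, so the lid will not shut. Go along the tops of the whole row with the fingertips and gently ease every slide down until all twelve stand fully home and level. Only touch them: do not pull any slide up, do not lift or shove the box, and leave the other things on the bench alone.

Things in the scene. Friction and masses are not known exactly. Their poses are not given: they have to be found in the camera images.
- slidebox: Loose teal slide box standing open, about 0.6 kg with slides. Origin: underside centre of its base tray, on the bench; z up, y along the row of slides, +x towards the lid. Base tray 97 (x) by 208 (y) by 18 mm high, walls 2.5 mm. The lid, an equal tray hinged to it, lies folded back flat at x = +52 to +150 mm. 12 slides stand across the base tray in one row, centred on x = 0.
- row_right (a point): Middle of the top edge of slide 0, the last slide at the -y end of the row, when it is home: 31 mm above the bench, 13 mm above the tray's rim. Fixed to the box, axes as the box's. The slides are glass, 76 (x) by 26 high by 1.5 mm thick, 11.1 mm apart. Their coloured label ends (three each of white, yellow, blue, pink, from right to left) are at -x.
- row_left (a point): The same point of slide 11, the last slide at the +y end of the row: 122 mm from row_right.
- slide0 (a joint): How far slide 0 (at y = -61.0 mm in the box) stands up above home, m: 0 = home on the soft liner, larger = higher. It starts 1 to 9 mm up. It slides down in its slot against 1.5 N of friction and stays where left; at home the liner under it gives about 1 mm to a firm press.
- slide1 (a joint): How far slide 1 (at y = -49.9 mm in the box) stands up above home, m: 0 = home on the soft liner, larger = higher. As slide 0.
- slide2 (a joint): How far slide 2 (at y = -38.9 mm in the box) stands up above home, m: 0 = home on the soft liner, larger = higher. As slide 0.
- slide3 (a joint): How far slide 3 (at y = -27.8 mm in the box) stands up above home, m: 0 = home on the soft liner, larger = higher. As slide 0.
- slide4 (a joint): How far slide 4 (at y = -16.6 mm in the box) stands up above home, m: 0 = home on the soft liner, larger = higher. As slide 0.
- slide5 (a joint): How far slide 5 (at y = -5.5 mm in the box) stands up above home, m: 0 = home on the soft liner, larger = higher. As slide 0.
- slide6 (a joint): How far slide 6 (at y = +5.5 mm in the box) stands up above home, m: 0 = home on the soft liner, larger = higher. As slide 0.
- slide7 (a joint): How far slide 7 (at y = +16.6 mm in the box) stands up above home, m: 0 = home on the soft liner, larger = higher. As slide 0.
- slide8 (a joint): How far slide 8 (at y = +27.8 mm in the box) stands up above home, m: 0 = home on the soft liner, larger = higher. As slide 0.
- slide9 (a joint): How far slide 9 (at y = +38.9 mm in the box) stands up above home, m: 0 = home on the soft liner, larger = higher. As slide 0.
- slide10 (a joint): How far slide 10 (at y = +49.9 mm in the box) stands up above home, m: 0 = home on the soft liner, larger = higher. As slide 0.
- slide11 (a joint): How far slide 11 (at y = +61.0 mm in the box) stands up above home, m: 0 = home on the soft liner, larger = higher. As slide 0.
- oil_bottle: Bystander. Amber dropper bottle, 28 mm across, 62 mm high; origin under its centre.
- coverslip_box: Bystander. White and pale blue box, 35 x 35 x 25 mm high; origin under its centre.
- tally: Bystander. Round steel hand counter lying face up, 44 mm across, 36 mm high with its plunger; origin under its centre.
- mailer: Bystander. Flat white slide mailer with a blue cap, 36 x 87 x 20 mm high, long along its y; origin under its centre.
- marker: Bystander. White marker pen with a black cap, 132 mm long along its x, 12 mm thick, lying in the open lid of the slide box; origin under its middle.
- closed_box: Bystander. Small grey-blue closed slide box, 83 x 100 x 36 mm high, off to the left; origin under its centre.
- tube_rack: Bystander. White rack of blood tubes with purple stoppers, 58 x 136 mm, 94 mm high, off to the right; origin under its centre.

How it is judged:
By the outcome, as a careful person would: the job done as asked, in the order asked, and still so for the second after the job is handed in, with the robot touching nothing.
It also fails if it takes over 51 s, if anything falls off the work surface, if the arm or the gripper's body presses on something with over 40 N, if the wrist force passes 120 N, or if a joint passes its speed limit or range.

### The arm

A 6-joint arm with a two-finger parallel gripper is mounted at the origin on the work surface. World frame = base frame: x ahead of the robot, y to its left, z up, the work surface at z = 0. Lengths are in m, angles in degrees, forces in N, time in s.
With the tool pointing down it reaches from about 0.3 to 0.875 m from the base axis. Payload 6.4 kg.
Tool frame: the origin (TCP) lies midway between the tips of the shut fingers; the grasp point (between the pads) lies 19 mm behind it (r.grip_depth is the distance from the TCP to the grasp point, in m); z points along the fingers, y is the direction in which the jaws open and shut (so a half turn about z gives the same grasp; the last joint's range is limited). The gripper opens to 85 mm and grips with 20 to 120 N. Pads are 22 mm wide; open, the fingers measure 114 mm over their backs; the gripper's body (76 mm by 85 mm) begins 54 mm behind the grasp point. The pads swing forward as they close: fully open they stand 13 mm farther back than shut.
Start: joints at [-88.253, 10.359, 92.074, -0, 77.567, -11.82], TCP at [0.135, -0.559, 0.231] pointing down, gripper open.
Joint ranges: [-171.53, 171.53], [-51.25, 118.39], [17.06, 147.69], [-65.23, 245.23], [0, 150.52], [-178.68, 178.68]. Speed limits (degrees/s): [147.25, 147.25, 172.46, 180, 180, 180].

### API

Orientations are given as [roll, pitch, yaw] about the fixed x, y, z axes, in that order (R = Rz(yaw) Ry(pitch) Rx(roll)).
In Python, from plant import r gives the robot as it stands. The module is installed in compiled form; this text tells all that it offers.
- The arm moves only by the shell command python3 -m jog 'ROWS' [OPENING] [FORCE]. ROWS is JSON, a list of rows, each a list of 4 numbers: the shift along the tool's x, y, z in units of 120 mm (1.0 is 120 mm), then the turn about the tool's z in units of 4 degrees (1.0 is 4 degrees). In form: [[tx, ty, tz, turn], ...]. A call has 1 to 8 rows; each row shifts and turns the commanded pose from where the row before left it, along the tool's axes as they then stand; what a row does not reach is not made up. A row lasts 1/12 s, in which the tool goes at most 41.7 mm and 7.16 degrees, less where a joint would pass 70% of its speed; a pose out of reach is approached as far as the arm can. A call with a number of a shift or a turn outside -1 to 1 is refused whole. A call with a gripper value outside its range is refused whole. OPENING is the closure, from -1 (fully open) to 1 (shut), set as the call begins (- or left out, the last holds). The fingers move at their own pace and stop on an object; FORCE is the grip in N (left out, the last holds). Time passes only in rows, so rows that do not move let the fingers close. It gives the time, the measured TCP pose, the force and the opening at its end, in the units of the state.
- r.read_state(): the state, without advancing time (a new reading comes with each control period).
- r.capture(name): name is "side" or "top"; returns a dict with "img" (420x560x3 uint8, red, green, blue), "range_z" (420x560 float32, m along the optical axis (not along the pixel's ray), 0 where there is no reading), "K" (3x3 intrinsics, pixels), "xyz" and "orientation" of the camera in the world. Camera axes: x right, y down, z forward; pixel columns grow to the right and rows downward; lengths in m; the calibration is good to about 2 mm. A picture is of the moment at which its call begins.
- r.hand_in(): hands the job in, once; it reports no verdict.
Trained networks look in a picture, given as the dict that the camera call returned (one of the last four; its "shot" number tells which), for a name from the list of things; names that differ only in an ending like _2 or _b are one class to them, and where a whole thing is asked for, a point or a joint stands for the part that bears it (a point fixed in the world has none). Each returns a list of dicts, best first, with "score" (0 to 1); they miss things now and then, are a little off and sometimes report something else, mostly with a low value. They report only what shows in the picture. A call takes as long as a camera call.
- r.silhouettes(picture, query): "region" (420x560 bool, what is visible of it) and "rect" ([left, top, width, height] in pixels, round what is visible of it).
The state is a dict: "time": time; "joint_pos": joint angles; "dq": joint speeds; "tau": joint torques, N m; "eef_pos": TCP position; "eef_rot": TCP orientation; "wrist_force": force on the tool from outside, world axes, zero at the start; "ft_torque": the same for the moment, N m; "opening": opening from 0.0 (shut) to 1.0 (fully open).
Only numpy, scipy, OpenCV 4.12 (cv2) and the standard library are available. Lean on these libraries where they do the work, as an engineer would, in place of code of your own. Each camera call takes 0.05 s, during which the arm holds its last target. There are 200 camera calls.

## Working session

There is one attempt and no reset: what is moved stays moved. The work goes in short steps, Python scripts to look and compute and a shell command to move; the robot and the scene stay as the last step left them, time stands still between calls to the robot, and variables do not carry over. Pictures are saved under pics/ and viewed, about 8 in all and at most 12, crops included, and the job is handed in when it is done.

```bash
mkdir -p pics; cat > h.py <<'E'
import numpy as np, cv2
from scipy.spatial.transform import Rotation as R
from plant import r
def world(c):
    K=np.array(c["K"]);z=c["range_z"];v,u=np.mgrid[:420,:560]
    p=np.stack([(u-K[0,2])/K[0,0]*z,(v-K[1,2])/K[1,1]*z,z],-1)
    o=np.array(c["orientation"],float)
    M=o if o.shape==(3,3) else R.from_euler('xyz',o,degrees=True).as_matrix()
    return p@M.T+np.array(c["xyz"])
E
python3 - <<'E'
from h import *
for n in("top","side"):
    c=r.capture(n);print(n,c["xyz"],c["orientation"],np.array(c["K"]).tolist())
    cv2.imwrite(f"pics/{n}0.png",c["img"][:,:,::-1])
    np.savez(f"{n}0.npz",w=world(c),z=c["range_z"],img=c["img"])
    for q in("slidebox","slide0","slide11","marker"):
        for d in r.silhouettes(c,q)[:2]:
            w=world(c)[d["region"]&(c["range_z"]>0)]
            print(q,d["score"],d["rect"],np.median(w,0).round(4) if len(w) else None, w.min(0).round(3) if len(w) else None,w.max(0).round(3) if len(w) else None)
print(r.read_state())
E
```

```text
top [ 0.4893331  -0.01641332  1.09132401] [-177.04434539    0.3032691   -90.90113508] [[412.83084360036514, 0.0, 275.5992631561896], [0.0, 412.83084360036514, 217.28164237891374], [0.0, 0.0, 1.0]]
slidebox 0.85 [198.7, 139.4, 95.1, 95.4] [0.6236 0.0632 0.0041] [ 0.504 -0.063 -0.005] [0.749 0.188 0.043]
marker 0.51 [225.5, 154.5, 48.3, 15.9] [0.6847 0.0456 0.0117] [ 0.666 -0.004 -0.   ] [0.706 0.123 0.019]
side [0.03608801 0.48140066 0.63340732] [-130.34883509   -0.24690702 -134.6214062 ] [[380.43229010823956, 0.0, 283.9134709992201], [0.0, 380.43229010823956, 207.5721933397726], [0.0, 0.0, 1.0]]
slidebox 0.96 [177.2, 177.0, 112.2, 78.6] [0.6036 0.0804 0.0109] [ 0.502 -0.065 -0.002] [0.766 0.191 0.041]
slide0 0.68 [240.8, 205.3, 30.3, 14.7] [0.5726 0.0423 0.0293] [0.542 0.028 0.013] [0.612 0.055 0.039]
slide0 0.66 [243.0, 212.5, 24.2, 10.9] [0.5479 0.0467 0.0283] [0.538 0.044 0.013] [0.595 0.062 0.035]
slide11 0.68 [240.8, 205.3, 30.3, 14.7] [0.5726 0.0423 0.0293] [0.542 0.028 0.013] [0.612 0.055 0.039]
slide11 0.66 [243.0, 212.5, 24.2, 10.9] [0.5479 0.0467 0.0283] [0.538 0.044 0.013]
[... 191 characters left out ...]
9] [ 0.662 -0.001  0.002] [0.71  0.128 0.02 ]
{'time': 0.5, 'joint_pos': array([-8.82538650e+01,  1.03614922e+01,  9.20744106e+01,  2.22044481e-05,
        7.75651489e+01, -1.18211418e+01]), 'dq': array([-0.09407529,  0.06228556,  0.04892682,  0.06585593,  0.11168098,
        0.06158286]), 'tau': array([-2.50827552e-04, -4.44443929e+01, -3.51365376e+01, -9.49244532e-05,
        1.93631677e-03,  1.81837905e-06]), 'eef_pos': array([ 0.13489529, -0.55897347,  0.23126395]), 'eef_rot': array([-1.79998975e+02, -2.36690768e-04,  1.35672720e+01]), 'wrist_force': array([-0.6056293 , -0.55962513, -0.21687322]), 'ft_torque': array([ 0.00492353, -0.060048  ,  0.0550323 ]), 'opening': 1.0070593738224038}
```

```bash
python3 - <<'E'
import cv2,numpy as np
a=cv2.imread("pics/top0.png")[125:245,185:345]; b=cv2.imread("pics/side0.png")[150:270,160:320]
cv2.imwrite("pics/c0.png",np.vstack([cv2.resize(x,(400*1,300),interpolation=3) if 0 else cv2.resize(x,(800,600),interpolation=2)[:, :] for x in [a]]))
cv2.imwrite("pics/c1.png",cv2.resize(b,(800,600),interpolation=2))
# height map in world 1mm-ish
w=np.load("top0.npz")["w"]
m=(w[...,0]>.48)&(w[...,0]<.8)&(w[...,1]>-.12)&(w[...,1]<.25)
p=w[m&(w[...,2]>.012)]
print(len(p))
H=np.zeros((300,370),np.uint8)
v=np.clip(p[:,2]*255/.06,0,255)
i=((.78-p[:,0])*1000).astype(int);j=((.25-p[:,1])*1000).astype(int)
k=(i>=0)&(i<300)&(j>=0)&(j<370)
H[i[k],j[k]]=v[k]
H=cv2.dilate(H,np.ones((3,3)))
cv2.imwrite("pics/h0.png",cv2.resize(H,(740,600),interpolation=0))
E
```

```text
2592
```

View pics/c0.png

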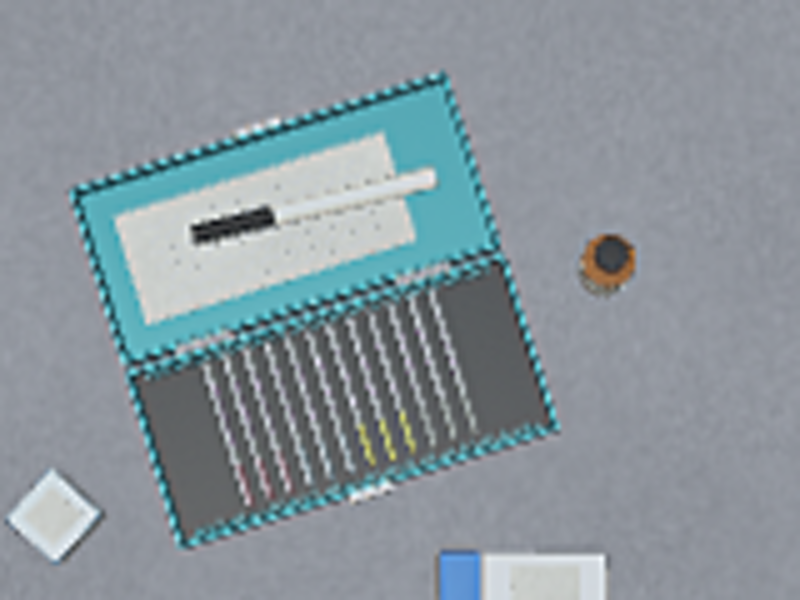

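View pics/h0.png

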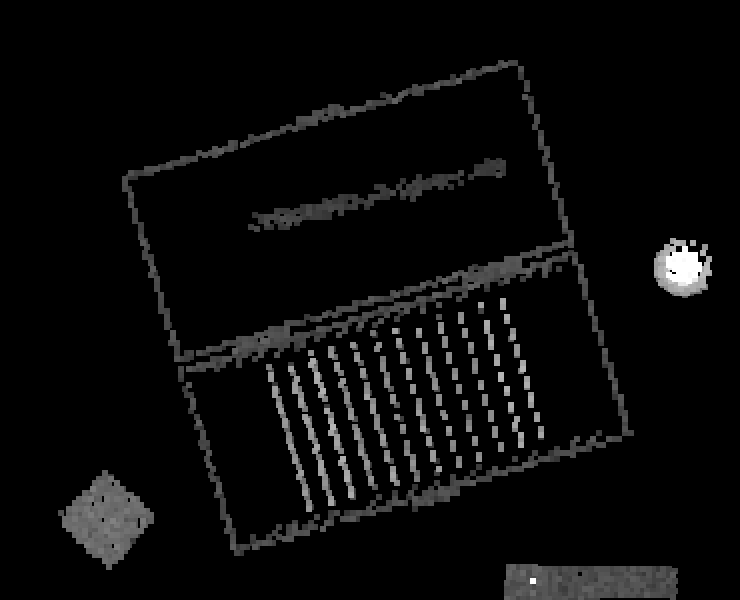

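View pics/c1.png

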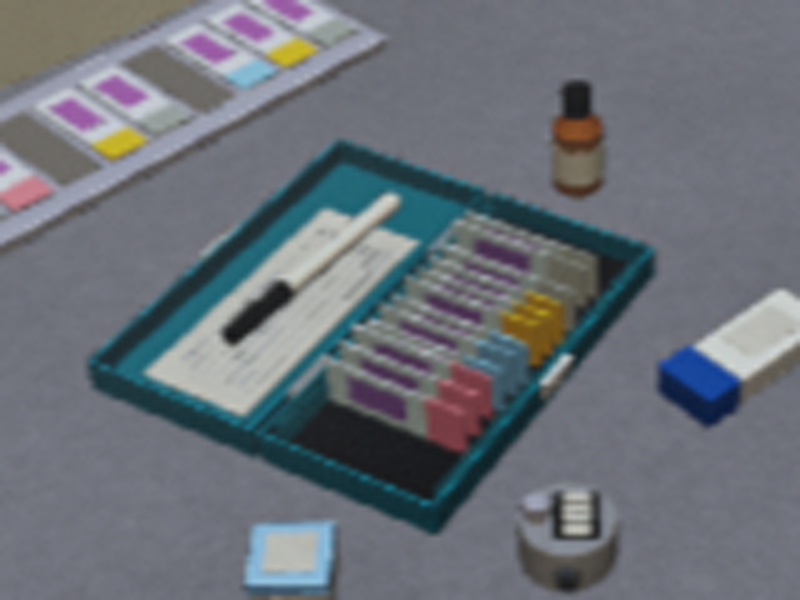

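The box is yawed about 16°, with the lid away from the robot. The pink end of the row is at +y and the white end at -y, and nothing stands over the row. Next I'll fit its pose.

```bash
cat >> h.py <<'E'
def fit(w):
    p=w[(w[...,0]>.48)&(w[...,0]<.8)&(w[...,1]>-.12)&(w[...,1]<.25)&(w[...,2]>.012)]
    p=p[(p[:,0]>.5)]
    rim=p[(p[:,2]<.022)].astype(np.float32)
    H=np.zeros((320,370),np.uint8)
    H[((.8-rim[:,0])*1000).astype(int),((.25-rim[:,1])*1000).astype(int)]=1
    n,L=cv2.connectedComponents(cv2.dilate(H,np.ones((5,5))))
    l=L[((.8-rim[:,0])*1000).astype(int),((.25-rim[:,1])*1000).astype(int)]
    rim=rim[l==np.bincount(l).argmax()]
    return rim,cv2.minAreaRect(rim[:,:2]*1000),p
E
python3 - <<'E'
from h import *
w=np.load("top0.npz")["w"]
rim,R_,p=fit(w);print(R_)
(cx,cy),s,a=R_
yaw=a if abs(a)<45 else a-90
for yaw in (yaw,):
    t=np.radians(yaw);ex=np.array([np.cos(t),np.sin(t)]);ey=np.array([-ex[1],ex[0]])
    o=np.array([cx,cy])/1000-.05075*ex
    print("yaw",yaw,"origin",o,"right",o-.061*ey,"left",o+.061*ey)
    d=p[:,:2]-o;X=d@ex;Y=d@ey
    for i in range(12):
        y=-.061+.01109*i
        m=(abs(Y-y)<.004)&(abs(X)<.034)&(p[:,2]>.026)
        print(i,m.sum(),np.median(Y[m]-y).round(4),np.median(p[m,2]).round(4),(X[m].min()+X[m].max())/2)
    m=(p[:,2]>.026)&(abs(X)<.045)&(abs(Y)<.07)
    # slide direction check
    res=[]
    for i in range(12):
        k=m&(abs(Y+.061-.01109*i)<.004)
        if k.sum()>10: res.append(np.degrees(np.polyfit(X[k],Y[k],1)[0]))
    print("slide yaw err",np.median(res),res)
s=r.read_state();print(s["eef_rot"])
E
```

```text
((626.3148193359375, 61.737548828125), (204.06964111328125, 208.18536376953125), 16.623043060302734)
yaw 16.623043060302734 origin [0.57768578 0.04721931] right [ 0.59513628 -0.01123136] left [0.56023528 0.10566997]
0 19 -0.0 0.0371 0.0009369847113464072
1 19 -0.0002 0.0393 -0.002697944759951153
2 17 -0.0002 0.0328 3.465059660471073e-05
3 16 -0.0002 0.0325 0.0023683696457512393
4 18 -0.0003 0.0326 -2.8549192042145316e-05
5 18 -0.0003 0.0349 0.0008605456203952099
6 19 -0.0003 0.0318 0.0006110427687643499
7 20 -0.0005 0.0343 -0.001342193263395377
8 20 -0.0005 0.0328 -0.0019022079129570012
9 24 -0.0008 0.0383 -3.064336541306126e-05
10 28 -0.0006 0.0351 0.0009092585076588694
11 24 -0.0006 0.0339 0.0003146243777947984
slide yaw err -0.02028895143026844 [np.float64(-0.00265943394817544), np.float64(-0.12469808502334098), np.float64(-0.03791846891236144), np.float64(0.03663752373407622), np.float64(0.12594251364025713), np.float64(0.2910416160919325), np.float64(-0.053699253593303645), np.float64(0.1793960905668223), np.float64(0.10069539233275378), np.float64(-0.0748408726810369), np.float64(-0.13970356099610862), np.float64(-0.14868796151835292)]
[-1.79998975e+02 -2.36690768e-04  1.35672720e+01]
```

```bash
python3 -m jog '[[0.24,-0.179,0,0],[0.24,-0.179,0,0],[0.24,-0.179,0,0],[0.24,-0.179,0,0],[0.24,-0.179,0,0],[0.24,-0.179,0,0],[0.24,-0.179,0,0],[0.24,-0.179,0,0]]' 1 40
python3 -m jog '[[0.24,-0.179,0,0],[0.24,-0.179,0,0],[0.24,-0.179,0,0],[0.24,-0.179,0,0],[0.24,-0.179,0,0],[0.24,-0.179,0,0],[0.24,-0.179,0,0],[0.24,-0.179,0,0]]'
python3 -m jog '[[0.24,-0.179,0,0],[0.24,-0.179,0,0],[0.24,-0.179,0,0],[0.23,-0.179,0,0],[0,0,0.3,-0.76],[0,0,0.3,0],[0,0,0.3,0],[0,0,0,0]]'
python3 - <<'E'
from h import *
s=r.read_state();print(s["time"],s["eef_pos"],s["eef_rot"],s["wrist_force"])
ex=np.array([np.cos(np.radians(16.62)),np.sin(np.radians(16.62))]);ey=np.array([-ex[1],ex[0]])
d=s["eef_pos"][:2]-[.5777,.0472];print("box frame",d@ex,d@ey)
c=r.capture("side");cv2.imwrite("pics/s1.png",cv2.resize(c["img"][100:280,150:390,::-1],(800,600),interpolation=2))
E
```

```text
time: 1.17
eef_pos: [0.3194, -0.3365, 0.2315]
eef_rot: [180.0, -0.0, 13.5]
wrist_force: [-0.5, -0.0, -0.1]
opening: 0.003
time: 1.83
eef_pos: [0.5032, -0.1151, 0.2316]
eef_rot: [180.0, -0.0, 13.6]
wrist_force: [-0.5, -1.5, 0.2]
opening: 0.002
time: 2.5
eef_pos: [0.5875, -0.0051, 0.1154]
eef_rot: [-179.6, 0.7, 16.6]
wrist_force: [-2.1, 0.6, -1.0]
opening: -0.003
2.5 [ 0.58745577 -0.00505797  0.11541687] [-179.62979621    0.68588368   16.64245117] [-2.10853597  0.63615211 -1.01605593]
box frame -0.005598771548807265 -0.052865153384367564
```

View pics/s1.png

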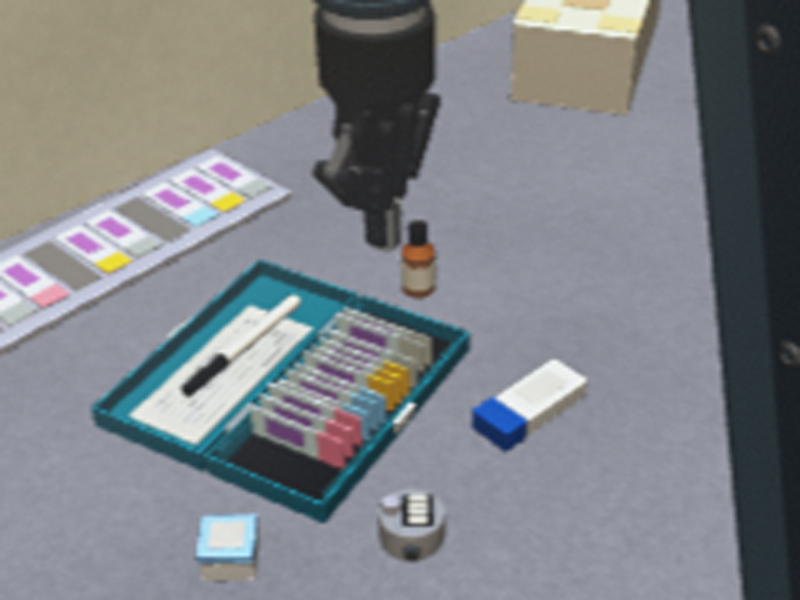

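Arm is above the white end with the fingertips shut, the box undisturbed and the bottle clear. Now down, just above the row.

```bash
python3 -m jog '[[0,0,0.2,0],[0,0,0.2,0],[0,0,0.15,0],[0,0,0,0],[0,0,0,0],[0,0,0,0]]'
cat >> h.py <<'E'
def bx():
    s=r.read_state();t=np.radians(16.62);ex=np.array([np.cos(t),np.sin(t)]);ey=np.array([-ex[1],ex[0]])
    d=s["eef_pos"][:2]-[.5777,.0472];print(round(s["time"],2),"box frame mm",(1000*np.array([d@ex,d@ey,s["eef_pos"][2]])).round(2),"rot",s["eef_rot"].round(2),"F",s["wrist_force"].round(1))
E
python3 -c "
from h import *
bx()"
```

```text
time: 3.05
eef_pos: [0.5949, -0.0071, 0.0602]
eef_rot: [179.9, -0.2, 16.6]
wrist_force: [0.5, -0.6, 0.4]
opening: 0.003
3.05 box frame mm [  0.96 -56.92  60.22] rot [179.89  -0.21  16.59] F [ 0.5 -0.6  0.4]
```

```bash
python3 -m jog '[[0,-0.012,0.07,0],[0,0,0.05,0],[0,0,0.04,0],[0,0,0.02,0],[0,0,0.02,0],[0,0,0.02,0],[0,0,0,0],[0,0,0,0]]'
python3 -c "
from h import *
bx()"
```

```text
time: 3.72
eef_pos: [0.5927, -0.0051, 0.0311]
eef_rot: [180.0, -0.0, 16.6]
wrist_force: [0.7, 0.0, 3.3]
opening: -0.003
3.72 box frame mm [ -0.57 -54.43  31.06] rot [ 1.7999e+02 -2.0000e-02  1.6610e+01] F [0.7 0.  3.3]
```

```bash
python3 -m jog '[[0,0,0.005,0],[0,0,0,0],[0,0,0,0]]';python3 -m jog '[[0,0,0.004,0],[0,0,0,0],[0,0,0,0]]'
python3 -c "
from h import *
bx()"
```

```text
time: 3.97
eef_pos: [0.5928, -0.0052, 0.031]
eef_rot: [180.0, -0.0, 16.6]
wrist_force: [-2.3, 1.4, 7.7]
opening: -0.001
time: 4.22
eef_pos: [0.5928, -0.0051, 0.0309]
eef_rot: [180.0, -0.0, 16.6]
wrist_force: [-2.5, 0.3, 10.6]
opening: -0.002
4.22 box frame mm [ -0.49 -54.46  30.9 ] rot [ 1.7999e+02 -2.0000e-02  1.6620e+01] F [-2.5  0.3 10.6]
```

```bash
python3 -m jog '[[0,0,0.003,0],[0,0,0,0],[0,0,0,0]]'
python3 -m jog '[[0,0,-0.06,0],[0,0,-0.06,0],[0,0,0,0],[0,-0.1,0,0],[0,-0.085,0,0],[0,0,0,0],[0,0,0,0],[0,0,0,0]]'
python3 -m jog '[[0,0,0.05,0],[0,0,0.02,0],[0,0,0.015,0],[0,0,0.015,0],[0,0,0.01,0],[0,0,0.01,0],[0,0,0,0],[0,0,0,0]]'
python3 -c "
from h import *
bx()"
```

```text
time: 4.47
eef_pos: [0.5929, -0.0052, 0.0309]
eef_rot: [180.0, -0.0, 16.6]
wrist_force: [-3.4, 0.1, 13.4]
opening: 0.001
time: 5.13
eef_pos: [0.5859, 0.0166, 0.0436]
eef_rot: [-180.0, 0.0, 16.7]
wrist_force: [1.2, -0.0, -0.5]
opening: -0.003
time: 5.8
eef_pos: [0.586, 0.0159, 0.0308]
eef_rot: [-180.0, 0.1, 16.6]
wrist_force: [-7.2, 0.6, 13.1]
opening: 0.003
5.8 box frame mm [ -0.99 -32.35  30.82] rot [-1.800e+02  5.000e-02  1.661e+01] F [-7.2  0.6 13.1]
```

```bash

python3 -m jog '[[0,0,-0.06,0],[0,0,-0.06,0],[0,0,0,0],[0,-0.1,0,0],[0,-0.085,0,0],[0,0,0,0],[0,0,0,0],[0,0,0,0]]'
python3 -c "
from h import *
bx()"
python3 -m jog '[[0,0,0.05,0],[0,0,0.02,0],[0,0,0.015,0],[0,0,0.01,0],[0,0,0.01,0],[0,0,0.006,0],[0,0,0,0],[0,0,0,0]]'
python3 -c "
from h import *
bx()"
```

```text
time: 6.47
eef_pos: [0.5795, 0.0379, 0.0435]
eef_rot: [-180.0, 0.0, 16.7]
wrist_force: [-0.4, 0.2, -0.3]
opening: 0.0
6.47 box frame mm [-0.93 -9.47 43.53] rot [-1.800e+02  3.000e-02  1.666e+01] F [-0.4  0.2 -0.3]
time: 7.13
eef_pos: [0.5798, 0.0372, 0.031]
eef_rot: [180.0, 0.0, 16.6]
wrist_force: [-2.0, 0.1, 6.0]
opening: 0.002
7.13 box frame mm [ -0.82 -10.16  31.  ] rot [1.7999e+02 1.0000e-02 1.6600e+01] F [-2.   0.1  6. ]
```

```bash

python3 -m jog '[[0,0,0.003,0],[0,0,0,0],[0,0,0,0]]'
python3 -m jog '[[0,0,-0.06,0],[0,0,-0.06,0],[0,0,0,0],[0,-0.1,0,0],[0,-0.08,0,0],[0,0,0,0],[0,0,0,0],[0,0,0,0]]'
python3 -m jog '[[0,0,0.05,0],[0,0,0.02,0],[0,0,0.015,0],[0,0,0.015,0],[0,0,0.01,0],[0,0,0.007,0],[0,0,0,0],[0,0,0,0]]'
python3 -c "
from h import *
bx()"
```

```text
time: 7.38
eef_pos: [0.5798, 0.0372, 0.031]
eef_rot: [180.0, 0.0, 16.6]
wrist_force: [-2.9, -0.1, 7.8]
opening: 0.003
time: 8.05
eef_pos: [0.5733, 0.0585, 0.0443]
eef_rot: [-180.0, 0.0, 16.7]
wrist_force: [-0.7, 0.8, 1.2]
opening: 0.0
time: 8.72
eef_pos: [0.5735, 0.058, 0.031]
eef_rot: [180.0, 0.0, 16.6]
wrist_force: [-3.4, 0.6, 5.9]
opening: 0.0
8.72 box frame mm [-0.91 11.51 31.  ] rot [1.800e+02 2.000e-02 1.661e+01] F [-3.4  0.6  5.9]
```

```bash

python3 -m jog '[[0,0,0.003,0],[0,0,0,0],[0,0,0,0]]'
python3 -m jog '[[0,0,-0.06,0],[0,0,-0.06,0],[0,0,0,0],[0,-0.1,0,0],[0,-0.083,0,0],[0,0,0,0],[0,0,0,0],[0,0,0,0]]'
python3 -m jog '[[0,0,0.05,0],[0,0,0.02,0],[0,0,0.015,0],[0,0,0.015,0],[0,0,0.01,0],[0,0,0.007,0],[0,0,0,0],[0,0,0,0]]'
python3 -m jog '[[0,0,0.003,0],[0,0,0,0],[0,0,0,0]]'
python3 -c "
from h import *
bx()"
```

```text
time: 8.97
eef_pos: [0.5736, 0.0579, 0.0309]
eef_rot: [180.0, 0.0, 16.6]
wrist_force: [-3.7, -0.5, 8.8]
opening: -0.002
time: 9.63
eef_pos: [0.567, 0.0796, 0.0443]
eef_rot: [-180.0, 0.0, 16.7]
wrist_force: [0.1, 0.5, 0.1]
opening: -0.0
time: 10.3
eef_pos: [0.5675, 0.079, 0.031]
eef_rot: [180.0, -0.0, 16.6]
wrist_force: [-1.0, -0.2, 6.3]
opening: 0.003
time: 10.55
eef_pos: [0.5675, 0.079, 0.031]
eef_rot: [180.0, -0.0, 16.6]
wrist_force: [-2.0, 0.0, 7.8]
opening: -0.004
10.55 box frame mm [-0.68 33.37 30.96] rot [179.98  -0.    16.61] F [-2.   0.   7.8]
```

Last pair, then lift well clear and look.

```bash

python3 -m jog '[[0,0,-0.06,0],[0,0,-0.06,0],[0,0,0,0],[0,-0.1,0,0],[0,-0.083,0,0],[0,0,0,0],[0,0,0,0],[0,0,0,0]]'
python3 -m jog '[[0,0,0.05,0],[0,0,0.02,0],[0,0,0.015,0],[0,0,0.015,0],[0,0,0.01,0],[0,0,0.007,0],[0,0,0,0],[0,0,0,0]]'
python3 -m jog '[[0,0,0.003,0],[0,0,0,0],[0,0,0,0]]'
python3 -c "
from h import *
bx()"
python3 -m jog '[[0,0,-0.1,0],[0,0,-0.2,0],[0,0,-0.3,0],[0,0,-0.3,0],[0,0.3,0,0],[0,0.3,0,0],[0,0.3,0,0],[0,0.3,0,0]]'
python3 -m jog '[[0,0.3,0,0],[0,0.3,0,0],[0,0.3,0,0],[0,0.3,0,0],[0,0,0,0],[0,0,0,0]]'
cat >> h.py <<'E'
def slides(w):
    rim,R_,p=fit(w);(cx,cy),s,a=R_
    yaw=a if abs(a)<45 else a-90
    t=np.radians(yaw);ex=np.array([np.cos(t),np.sin(t)]);ey=np.array([-ex[1],ex[0]])
    o=np.array([cx,cy])/1000-.05075*ex
    d=p[:,:2]-o;X=d@ex;Y=d@ey;out=[]
    for i in range(12):
        m=(abs(Y+.061-.01109*i)<.004)&(abs(X)<.034)&(p[:,2]>.024)
        q=p[m,2]*1000
        out.append((i,int(m.sum()),np.median(q).round(1),np.percentile(q,90).round(1)))
    print("box",o,yaw,s);print(out)
E
python3 - <<'E'
from h import *
ims=[]
for n in("top","side"):
    c=r.capture(n);w=world(c)
    if n=="top": W=[w]+[world(r.capture(n)) for _ in range(2)]
    ims.append(c["img"][:,:,::-1])
for w in W: slides(w)
print("before");slides(np.load("top0.npz")["w"])
cv2.imwrite("pics/e_side.png",cv2.resize(ims[1][165:265,170:303],(798,600),interpolation=2))
cv2.imwrite("pics/e_top.png",ims[0])
E
```

```text
time: 11.22
eef_pos: [0.5607, 0.1006, 0.0443]
eef_rot: [-180.0, 0.0, 16.7]
wrist_force: [0.8, 0.1, 0.1]
opening: -0.002
time: 11.88
eef_pos: [0.5611, 0.1, 0.031]
eef_rot: [180.0, 0.0, 16.6]
wrist_force: [-2.9, -0.4, 5.3]
opening: 0.002
time: 12.13
eef_pos: [0.5611, 0.1001, 0.0309]
eef_rot: [180.0, 0.0, 16.6]
wrist_force: [-3.9, -0.9, 8.3]
opening: -0.001
12.13 box frame mm [-0.78 55.39 30.93] rot [1.7999e+02 1.0000e-02 1.6610e+01] F [-3.9 -0.9  8.3]
time: 12.8
eef_pos: [0.6026, -0.0391, 0.1392]
eef_rot: [180.0, -0.1, 16.7]
wrist_force: [0.3, 0.2, 0.2]
opening: 0.0
time: 13.3
eef_pos: [0.6433, -0.1781, 0.1382]
eef_rot: [180.0, -0.0, 16.4]
wrist_force: [-1.0, 0.6, -0.4]
opening: -0.0
box [0.57810109 0.04701768] 16.63829803466797 (204.63626098632812, 208.02499389648438)
[(0, 17, np.float64(29.9), np.float64(32.9)), (1, 16, np.float64(30.3), np.float64(32.7)), (2, 17, np.float64(31.6), np.float64(35.1)), (3, 16, np.float64(30.3), np.float64(32.5)), (4, 16, np.float64(30.4), np.float64(33.4)), (5, 17, np.float64(30.1), np.float64(33.4)), (6, 20, np.float64(29.4), np.float64(32.2)), (7, 19
[... 1418 characters left out ...]
.float64(32.6)), (11, 22, np.float64(29.1), np.float64(32.3))]
before
box [0.57768578 0.04721931] 16.623043060302734 (204.06964111328125, 208.18536376953125)
[(0, 20, np.float64(36.7), np.float64(40.7)), (1, 19, np.float64(39.3), np.float64(41.6)), (2, 17, np.float64(32.8), np.float64(34.1)), (3, 16, np.float64(32.5), np.float64(33.8)), (4, 19, np.float64(32.6), np.float64(34.5)), (5, 18, np.float64(34.9), np.float64(36.7)), (6, 19, np.float64(31.8), np.float64(33.9)), (7, 20, np.float64(34.3), np.float64(37.9)), (8, 22, np.float64(32.6), np.float64(35.8)), (9, 27, np.float64(37.1), np.float64(41.0)), (10, 29, np.float64(34.7), np.float64(38.0)), (11, 25, np.float64(33.3), np.float64(36.8))]
```

View pics/e_side.png

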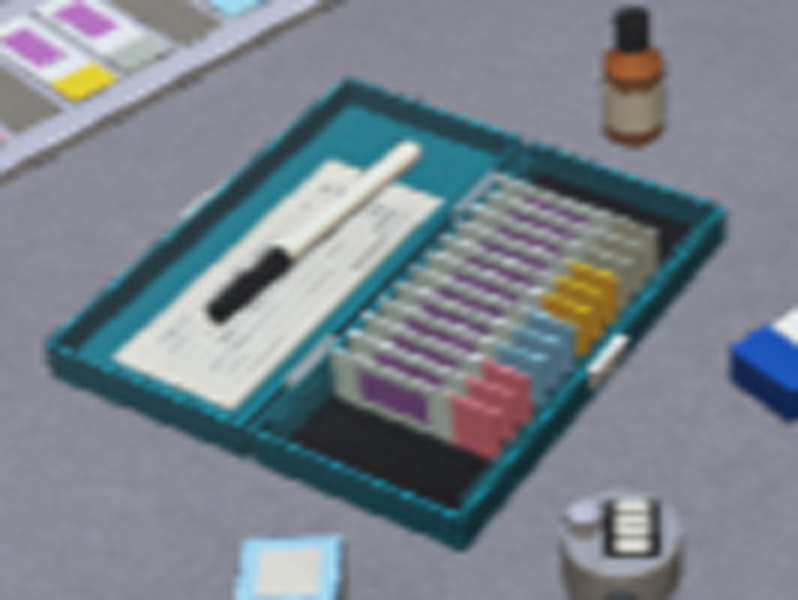

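The row looks level and the box hasn't moved (under 0.5 mm). I'll average more depth frames to resolve sub-millimetre residuals.

```bash
python3 - <<'E'
from h import *
P=[]
for _ in range(40):
    w=world(r.capture("top"));P.append(w[(w[...,2]>.024)&(w[...,2]<.045)])
p=np.concatenate(P);t=np.radians(16.6);ex=np.array([np.cos(t),np.sin(t)]);ey=np.array([-ex[1],ex[0]])
d=p[:,:2]-[.5779,.0471];X=d@ex;Y=d@ey
for i in range(12):
    h=[]
    for a,b in((-.034,-.012),(-.012,.012),(.012,.034)):
        q=p[(abs(Y+.061-.01109*i)<.004)&(X>a)&(X<b),2]*1000;h+= [np.mean(q).round(2)]
    print(i,h,np.mean(h).round(2))
print(r.read_state()["time"])
E
```

```text
0 [np.float64(30.73), np.float64(29.91), np.float64(30.97)] 30.54
1 [np.float64(30.7), np.float64(30.88), np.float64(30.37)] 30.65
2 [np.float64(30.83), np.float64(30.55), np.float64(30.92)] 30.77
3 [np.float64(30.81), np.float64(30.76), np.float64(30.72)] 30.76
4 [np.float64(30.71), np.float64(30.42), np.float64(30.41)] 30.51
5 [np.float64(30.9), np.float64(30.07), np.float64(30.85)] 30.61
6 [np.float64(30.22), np.float64(30.39), np.float64(30.03)] 30.21
7 [np.float64(30.77), np.float64(29.82), np.float64(30.81)] 30.47
8 [np.float64(29.89), np.float64(30.2), np.float64(29.7)] 29.93
9 [np.float64(30.55), np.float64(29.7), np.float64(30.29)] 30.18
10 [np.float64(29.55), np.float64(30.28), np.float64(29.46)] 29.76
11 [np.float64(29.81), np.float64(29.8), np.float64(29.81)] 29.81
15.5
```

```bash
python3 -c "
from plant import r
print(r.hand_in(), r.read_state()['time'])"
```

```text
the job is handed in; nothing more can be done
the job is handed in; nothing more can be done
```

All twelve slides look fully home and level, and I handed the job in at about 15.5 s of the 51 s allowed.

- **What I did:** I pressed straight down with the shut fingertips at six spots, two slides at a time, working from slide 0 to slide 11. I lifted clear between spots, so nothing was dragged along the row. Each press ended with the fingertips 30.8–31.0 mm above the bench, at about 8–13 N.
- **Slide heights:** Averaged over 40 depth pictures, the tops read 29.8–30.8 mm, against 31 mm when home. They fall smoothly along the row, which fits the 2 mm camera calibration tilt. Neighbouring slides agree within about 0.4 mm, and before the work they stood up to about 8 mm proud.
- **Box and bystanders:** The fitted box position moved less than 0.5 mm, which is within measurement noise. In the side picture the marker, bottle, coverslip box, tally and mailer look undisturbed; I did not measure them, and the closed box and tube rack were not in that crop.
- **One imperfection:** At the second pair (slides 2 and 3) the wrist showed about 7 N sideways as well as 13 N down. I pressed more lightly after that, and no shift of the box was measurable.

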